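Bring the grinder's tool rest one hole nearer the wheel

ROBOT

A 6-joint arm with a two-finger parallel gripper is mounted at the origin on the work surface. World frame = base frame: x ahead of the robot, y to its left, z up, the work surface at z = 0. Lengths are in m, angles in rad, forces in N, time in s.
With the tool pointing down it reaches from about 0.35 to 0.975 m from the base axis. Payload 4.9 kg.
Tool frame: the origin (TCP) lies between the finger pads; the fingertips stand 19 mm ahead of it and the grasp point (between the pads) is the TCP; z points along the fingers, y is the line along which they close (so a half turn about z gives the same grasp; the last joint's range is limited). The gripper opens to 85 mm and grips with 20 to 120 N. Pads are 22 mm wide; open, the fingers measure 114 mm over their backs; the gripper's body (76 mm by 85 mm) begins 54 mm behind the grasp point. The pads swing forward as they close: fully open they stand 13 mm farther back than shut.
Start: joints at [1.16, 0.053, 1.613, -0, 1.476, -0.119], TCP at [0.18, 0.599, 0.218] pointing down, gripper open.
Joint ranges: [-3.01, 3.01], [-1.01, 2.22], [0.06, 2.58], [-1.02, 4.17], [0.09, 2.62], [-3.14, 3.14]. Speed limits (rad/s): [2.57, 2.57, 3.14, 3.14, 3.14, 3.14].

INTERFACE

Orientations are given as a rotation vector (axis times angle).
In Python, from station import ctrl gives the robot as it stands. The module is installed in compiled form; this text tells all that it offers.
- The arm moves only by the tool servo_tool, never from a script. Its argument "increments" is a list that holds one entry, the list of rows, each a list of 5 numbers: the finger opening in cm, from 0 to 8.54, then the shift along the tool's x, y, z in cm, then the turn about the tool's z in degrees. A call has 1 to 5 rows; each row is the pose to reach, as a shift and turn from the pose commanded when the call began, along the tool's axes at that moment; what a row does not reach only later rows make up. A row lasts 1/10 s, in which the tool goes at most 50 mm and 8.59 degrees, less where a joint would pass 70% of its speed; a pose out of reach is approached as far as the arm can. A call with a gripper value outside its range is refused whole. The fingers move at their own pace and stop on an object; "newtons" is the grip in N (left out, the last holds). Time passes only in rows, so rows that repeat a pose let the fingers close. It gives the time, the measured TCP pose, the force, the opening and the grip force at its end, in the units of the state.
- ctrl.get_obs(): the state, without advancing time (a new reading comes with each control period).
- ctrl.get_image(name): name is "scene" or "top"; returns a dict with "img" (480x640x3 uint8, red, green, blue), "fx", "fy", "cx", "cy" (pixels), "k1" (the pictures are not rectified: a ray, as slopes to the right and down, at radius r is drawn at 1 + k1 r^2 times it, then the intrinsics apply), "rvec" (rotation vector, rad) and "tvec" (3), from world to camera coordinates, as OpenCV has them. Camera axes: x right, y down, z forward; pixel columns grow to the right and rows downward; lengths in m; the calibration is good to about 2 mm. A picture is of the moment at which its call begins. There is no depth.
- ctrl.finish_job(): hands the job in; it is judged then, once.
The state is a dict: "t": time; "q": joint angles; "dq": joint speeds; "effort": joint torques, N m; "tool_pos": TCP position; "tool_rot": TCP orientation; "contact_force": force on the tool from outside, world axes, zero at the start; "wrist_torque": the same for the moment, N m; "opening": finger opening in m; "grip_force": force on a finger pad.
Only numpy, scipy, OpenCV 4.12 (cv2) and the standard library are available. Lean on these libraries where they do the work, as an engineer would, in place of code of your own. Each camera call takes 0.05 s, during which the arm holds its last target. There are 200 camera calls.

TASK

A smaller grinding wheel has been fitted, so the steel tool rest now stands too far from it. Press the brass snap button flush, slide the square sleeve that carries the rest towards the wheel to the next hole, until the button springs out fully through that hole, and then let go of everything. Be gentle: keep every push under 30 N, never ram the sleeve against its catch, and leave the knife, the whetstone and the oil tin where they lie.

Things in the scene. Friction and masses are not known exactly. Their poses are not given: they have to be found in the camera images.
- grinder: bench grinder stand, fixed. Origin on the bench (z = 0) straight below the axis of the brass snap button; z up, +y along the telescoping tube towards the wheel, x across it. Base plate x -60 to 60, y -210 to 310, 8 mm high; green post at y = -190, 118 mm high. The tube is clamped in the post at a height not told here: the sleeve's flat top lies 83 to 107 mm above the bench.
- wheel_center (a point): centre of the fixed grinding wheel: 150 mm in diameter, 25 mm thick, axle along the grinder's x, 100 mm above the bench, at y = 225 mm. A green motor, 110 mm in diameter, is on the same axle at x = 35 to 200 mm. The tool rest, a steel plate 75 x 34 x 6 mm on the wheel end of the sleeve, starts 46 mm short of the wheel.
- snap (a joint): how far the button is pressed down, m. It is a 14 mm pin with a half-ball end, fixed in place along the tube, upright through a 17 mm hole in the sleeve's 2 mm top wall. 0: out, 9 mm proud, locks the sleeve. 0.009: flush with the sleeve's top. 0.011: trapped under the wall, stays down by itself until a hole comes over it, then springs out and locks. 0.013: stop. Spring 3 N at 0, 6 N flush.
- sleeve (a joint): slide of the sleeve along the grinder's +y (to the wheel), m; about 0 at the start. Square aluminium tube 40 mm wide, 30 high, 190 long; holes on top. The next hole is 31 to 41 mm from the first, on the side away from the wheel (its strip is set differently each time), 1.5 mm play in each. End stops -0.0375, 0.0445. Friction 1.5 N; with the button flush, 6 to 15 N of push slides it off the hole.
- collar_start (a point): fixed point on the base plate's top, straight below where the pushing face of the sleeve's black thumb collar stands at the start, 15 mm wheelwards of the button's axis. The collar sits across the sleeve's top: 48 mm along x, 7 mm thick, 14 mm tall. A fingertip up to 25 mm wide along the tube fits on the button beside it; pushing its face towards the wheel slides the sleeve.
- knife: bystander: kitchen knife lying flat, 280 mm long, 18 mm thick dark wooden handle; origin on the bench where the handle meets the blade, blade towards its +x
- whetstone: bystander: two-tone sharpening stone 150 x 50 x 26 mm, long side along its x; origin at the centre of its underside
- oil_tin: bystander: blue round tin, 50 mm in diameter, 75 mm tall; origin at the centre of its underside

How it is judged:
On the way:
1. the button has been pressed in and the sleeve slid off its first hole, towards the wheel, the button trapped under the wall (value of joint snap above 0.0095 m and value of joint sleeve between 0.008 and 0.027 m), for 0.05 s.
At the end, for the whole second after the job is handed in: the sleeve stands in the next hole (28 to 43.5 mm nearer the wheel than at the start, wherever that hole is), the snap button sprung out fully (within 1.5 mm), the sleeve at rest and nothing touched by the robot (value of joint sleeve between 0.028 and 0.0435 m and value of joint snap below 0.0015 m and velocity of joint sleeve between -0.003 and 0.003 m/s).
It fails at once if the fingers or arm press on the grinder stand, its sleeve or its button with more than 32 N (contact force between any of the fingers, the arm and grinder above 32 N).
It fails at once if the knife, the whetstone or the oil tin is moved by more than 15 mm or the tin tipped (distance of any of knife, whetstone, oil_tin from where it was at the start of the episode above 0.015 m or angle between oil_tin's own z axis and vertical above 0.3 rad).
It also fails if it takes over 38 s, if anything falls off the work surface, if the arm or the gripper's body presses on something with over 40 N, if the wrist force passes 120 N, or if a joint passes its speed limit or range.

## Working session

There is one attempt and no reset: what is moved stays moved. The work goes in short steps, Python scripts to look and compute and a tool call to move; the robot and the scene stay as the last step left them, time stands still between calls to the robot, and variables do not carry over. Pictures are saved under pics/ and viewed, at most 10 in all, crops included, and the job is handed in when it is done.

Besides the shell and the picture viewer there is one more tool, called as name(argument=value, ...) on one line, values as JSON. servo_tool: Moves the arm, as the interface text tells. Its arguments: {"type":"object","properties":{"increments":{"type":"array"},"newtons":{"type":"number"}},"required":["increments"]}

```bash
mkdir -p pics
python3 - <<'E'
from station import ctrl
import cv2,pickle
for n in("scene","top"):
    d=ctrl.get_image(n); pickle.dump(d,open(n+".pkl","wb"))
    cv2.imwrite(f"pics/{n}0.png",d["img"][:,:,::-1])
    print(n,{k:v for k,v in d.items() if k!="img"})
print(ctrl.get_obs())
E
```

```text
scene {'fx': 489.43250088397156, 'fy': 489.43250088397156, 'cx': 321.3494241677847, 'cy': 244.6102878644616, 'k1': 0.03050882403103548, 'rvec': array([ 1.22697362,  2.55165355, -0.67322944]), 'tvec': array([ 0.33219092, -0.36462548,  1.13663033])}
top {'fx': 464.8740018748978, 'fy': 464.8740018748978, 'cx': 331.4577153020899, 'cy': 242.58595353182184, 'k1': 0.03344599029591293, 'rvec': array([ 2.12591217, -2.13962573,  0.07249128]), 'tvec': array([0.07123257, 0.55594902, 0.73789374])}
{'t': 0.1, 'q': array([ 1.15999120e+00,  5.32986799e-02,  1.61415905e+00,  1.00421838e-05,
        1.47599759e+00, -1.18997726e-01]), 'dq': array([ 9.33873961e-05, -1.03885946e-03, -4.34396194e-03,  3.52134804e-04,
        6.53058388e-04, -1.78439873e-03]), 'effort': array([ 1.19692227e-04, -3.94906461e+01, -3.71363926e+01, -5.77649757e-05,
        3.96544041e-03,  2.52710851e-05]), 'tool_pos': array([0.17956136, 0.59803716, 0.21707971]), 'tool_rot': array([-4.56674442e-01, -3.10771949e+00,  2.81924949e-03]), 'contact_force': array([ 0.57444478, -0.13437167, -0.96940321]), 'wrist_torque': array([0.03266111, 0.01312437, 0.00917312]), 'grip_force': 0.0, 'opening': 0.08551933796379146}
```

View pics/scene0.png

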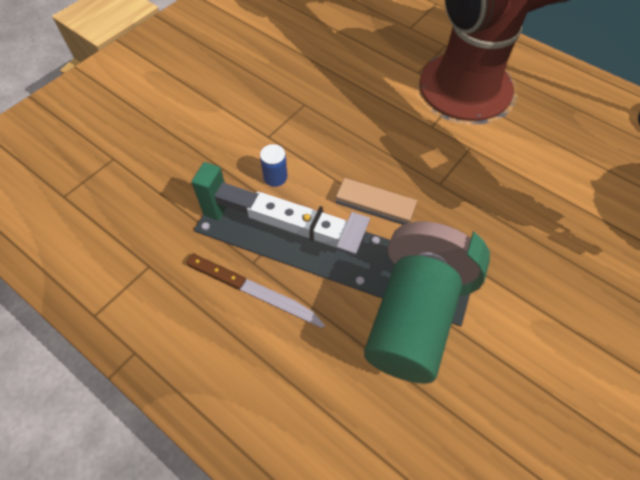

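View pics/top0.png

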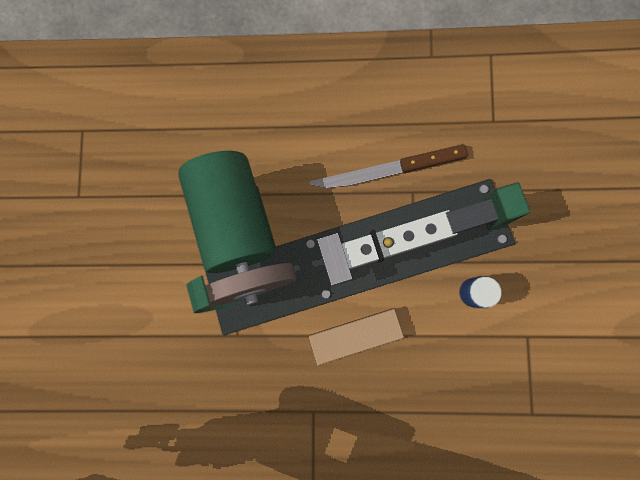

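The top view shows the button at (388,242), the collar at (378,246), the next hole at about (409,236), the wheel to the left and the post at right (510,202). The tin is at (484,292), the stone at (357,337) and the knife at (400,166). I'll enlarge both views.

Run:
```python
import cv2,pickle
a=pickle.load(open("top.pkl","rb"))["img"][170:300,310:530,::-1]
b=pickle.load(open("scene.pkl","rb"))["img"][155:285,185:405,::-1]
cv2.imwrite("pics/c.png",cv2.resize(cv2.vconcat([a,b]),None,fx=2.3,fy=2.3,interpolation=2)) if 0 else None
cv2.imwrite("pics/ct.png",cv2.resize(a,None,fx=3.6,fy=3.6,interpolation=cv2.INTER_CUBIC))
cv2.imwrite("pics/cs.png",cv2.resize(b,None,fx=3.6,fy=3.6,interpolation=cv2.INTER_CUBIC))
```

```text
(no output)
```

View pics/ct.png

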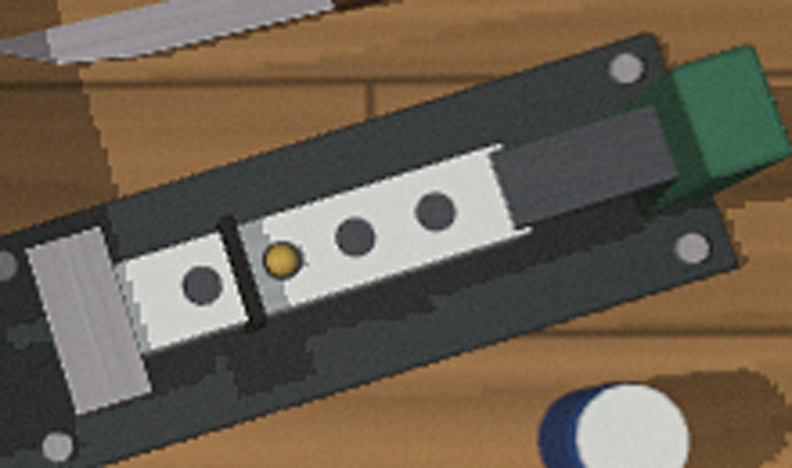

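View pics/cs.png

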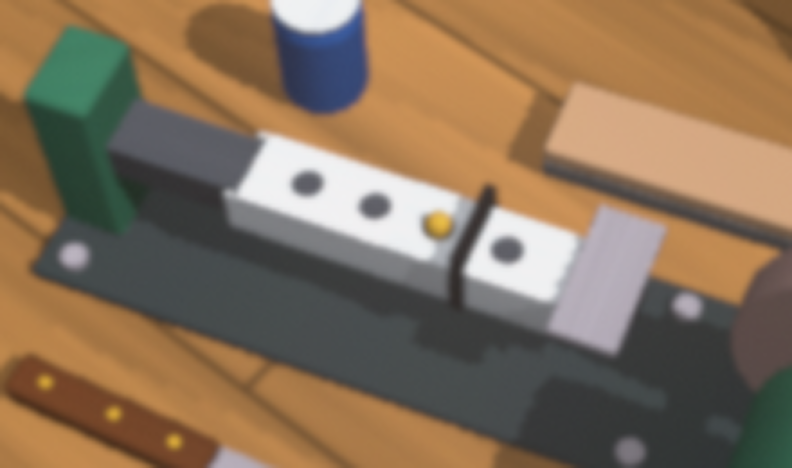

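```bash
cat > h.py <<'E'
import cv2,pickle,numpy as np
D={n:pickle.load(open(n+".pkl","rb")) for n in("top","scene")}
off=dict(top=(310,170),scene=(185,155))
def full(n,p): return (np.array(p,float)+.5)/3.6-.5+off[n]
def norm(n,uv):
    d=D[n];K=np.array([[d["fx"],0,d["cx"]],[0,d["fy"],d["cy"]],[0,0,1]])
    return cv2.undistortPoints(np.array([[uv]],float),K,np.array([d["k1"],0,0,0]))[0,0]
def ray(n,uv):
    d=D[n];R=cv2.Rodrigues(d["rvec"])[0]
    return -R.T@d["tvec"],R.T@np.append(norm(n,uv),1)
def atz(n,uv,z):
    c,v=ray(n,uv);return c+v*(z-c[2])/v[2]
def tri(a,b):
    P=[np.c_[cv2.Rodrigues(D[n]["rvec"])[0],D[n]["tvec"]] for n in("top","scene")]
    x=cv2.triangulatePoints(P[0],P[1],norm("top",a),norm("scene",b))[:,0];return x[:3]/x[3]
E
python3 - <<'E'
from h import *
np.set_printoptions(precision=4,suppress=True)
T=dict(A=(202,286),B=(355,237),C=(435,211),btn=(282,260));S=dict(A=(507,250),B=(374,206),C=(307,184),btn=(438,223))
X={}
for k in T: X[k]=tri(full("top",T[k]),full("scene",S[k]));print(k,X[k])
d=X["C"]-X["A"];print("yaw dir",np.degrees(np.arctan2(-d[1],-d[0])),np.linalg.norm(d))
for z in(.083,.095,.107):
  P={k:atz("top",full("top",T[k]),z+(.005 if k=="btn" else 0)) for k in T}
  Q={k:atz("scene",full("scene",S[k]),z+(.005 if k=="btn" else 0)) for k in T}
  print(z,[np.linalg.norm(P[a]-P[b]) for a,b in("AB","BC")],{k:(P[k]-Q[k])[:2]*1e3 for k in T})
# plate corners, far end edge z=.008
for p in((650,35),(737,265)):print("plate",atz("top",full("top",p),.008))
print("plate",atz("top",(223,334.5),.008))
for n,p in(("top",(754,46)),("top",(790,155)),("top",(675,70)),("top",(712,183))):print("post",atz(n,full(n,p),.118))
for n,ps in(("top",[(222,218),(260,325)]),("scene",[(488,187),(456,305)])):
  for p in ps:print("collar",n,atz(n,full(n,p),.109))
E
```

```text
A [0.5394 0.0123 0.0855]
B [ 0.5601 -0.0536  0.0856]
C [ 0.5709 -0.0877  0.0856]
btn [ 0.5499 -0.0219  0.0889]
yaw dir 107.47364612308351 0.10479183910897646
0.083 [np.float64(0.06905676734226589), np.float64(0.036007909739632284)] {'A': array([1.9752, 0.0854]), 'B': array([1.7794, 0.5534]), 'C': array([1.9051, 0.2918]), 'btn': array([ 0.9952, -0.4765])}
0.095 [np.float64(0.06790538508223307), np.float64(0.03540755049765394)] {'A': array([-5.3733, -4.206 ]), 'B': array([-5.5657, -3.7465]), 'C': array([-5.4419, -4.0041]), 'btn': array([-6.3882, -4.7888])}
0.107 [np.float64(0.06675400282220016), np.float64(0.03480719125567562)] {'A': array([-12.7219,  -8.4974]), 'B': array([-12.9108,  -8.0464]), 'C': array([-12.789,  -8.3  ]), 'btn': array([-13.7716,  -9.1012])}
plate [ 0.6663 -0.2036  0.008 ]
plate [ 0.5557 -0.2385  0.008 ]
plate [0.4042 0.2543 0.008 ]
post [ 0.6326 -0.2129  0.118 ]
post [ 0.5873 -0.2248  0.118 ]
post [ 0.6232 -0.1812  0.118 ]
post [ 0.5763 -0.1937  0.118 ]
collar top [0.5656 0.0037 0.109 ]
collar top [ 0.5207 -0.0114  0.109 ]
collar scene [ 0.529  -0.0073  0.109 ]
collar scene [0.5889 0.0218 0.109 ]
```

Sleeve top is at about z = 85.5 mm, the button at (0.550, -0.022), and the tube direction at 107.5°. The next hole is about 34 mm away. I'll close the fingers, rise and travel over.

servo_tool(increments=[[[0,0,0,-4,0],[0,-4,-3.6,-5,0],[0,-8,-7.3,-5,0],[0,-12,-11,-5,0],[0,-15.5,-14.2,-5,0]]], newtons=20)

```text
t: 0.6
tool_pos: [0.2821, 0.4257, 0.2678]
tool_rot: [0.455, 3.108, -0.001]
contact_force: [1.4, 0.1, 0.0]
opening: 0.0123
grip_force: 0.0
```

servo_tool(increments=[[[0,-3.6,-3.3,0,0],[0,-7.2,-6.6,0,0],[0,-10.8,-9.9,0,0],[0,-14.4,-13.2,0,0],[0,-18,-16.5,0,0]]])

```text
t: 1.1
tool_pos: [0.407, 0.2158, 0.2679]
tool_rot: [-0.456, -3.108, -0.0]
contact_force: [1.1, 0.9, -0.5]
opening: 0.0003
grip_force: 0.0
```

servo_tool(increments=[[[0,-3.6,-3.3,0,0],[0,-7.2,-6.6,0,0],[0,-10.8,-9.9,0,0],[0,-14.4,-13.2,0,0],[0,-18,-16.5,0,0]]])

```text
t: 1.6
tool_pos: [0.532, 0.0059, 0.2677]
tool_rot: [-0.457, -3.108, -0.0]
contact_force: [1.2, 1.1, -0.3]
opening: -0.0001
grip_force: 0.0
```

servo_tool(increments=[[[0,0,0,0,8.5],[0,0,0,0,17],[0,0,0,0,25.5],[0,0,0,0,34],[0,0,0,0,42.5]]])

```text
t: 2.1
tool_pos: [0.5313, 0.0078, 0.2675]
tool_rot: [-1.56, -2.725, 0.001]
contact_force: [0.1, -0.1, 0.8]
opening: -0.0002
grip_force: 0.0
```

servo_tool(increments=[[[0,0,0,0,7],[0,0,0,0,13.3],[0,0,0,0,13.3],[0,0,0,0,13.3]]])

```text
t: 2.5
tool_pos: [0.5314, 0.0079, 0.2678]
tool_rot: [-1.855, -2.535, 0.001]
contact_force: [0.5, 0.3, -1.2]
opening: 0.0001
grip_force: 0.0
```

servo_tool(increments=[[[0,-1.7,0.4,-1,0],[0,-3.4,0.9,3,0],[0,-3.4,0.9,7,0],[0,-3.4,0.9,11,0],[0,-3.4,0.9,13,0]]])

```text
t: 3.0
tool_pos: [0.5479, -0.0216, 0.1335]
tool_rot: [-1.853, -2.53, 0.004]
contact_force: [-0.2, -0.4, -0.7]
opening: -0.0001
grip_force: 0.0
```

Run:
```python
from station import ctrl
import cv2,pickle,numpy as np
I=[]
for n,(x,y) in(("scene",(230,130)),("top",(320,170))):
    d=ctrl.get_image(n); I.append(cv2.resize(d["img"][y:y+130,x:x+130,::-1],(400,400),interpolation=cv2.INTER_CUBIC))
cv2.imwrite("pics/h1.png",np.hstack(I))
o=ctrl.get_obs();print(o["tool_pos"],o["tool_rot"],o["contact_force"])
```

```text
[ 0.54731652 -0.02138497  0.13354912] [-1.85173289 -2.52831635  0.00592671] [-0.47501002  0.18232865  0.86080725]
```

View pics/h1.png

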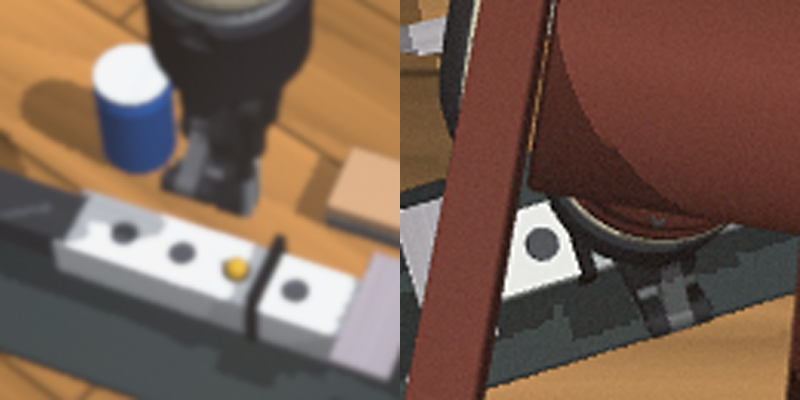

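Run:
```python
from h import *
from station import ctrl
o=ctrl.get_obs();p=o["tool_pos"];R=cv2.Rodrigues(o["tool_rot"])[0];print(p,R.round(3).tolist(),o["q"])
for n in D:
    d=D[n];K=np.array([[d["fx"],0,d["cx"]],[0,d["fy"],d["cy"]],[0,0,1]])
    o0=dict(scene=(230,130),top=(320,170))[n]
    print(n,"cam",-cv2.Rodrigues(d["rvec"])[0].T@d["tvec"])
    for nm,l in dict(tip=(0,0,.019),xp=(.011,0,.019),xm=(-.011,0,.019),yp=(0,.0145,.019),ym=(0,-.0145,.019),body=(0,0,-.054)).items():
        uv=cv2.projectPoints(p+R@l,d["rvec"],d["tvec"],K,np.array([d["k1"],0,0,0]))[0][0,0]
        print(nm,uv,(uv-o0)*400/130)
```

```text
[ 0.54731652 -0.02138497  0.13354912] [[-0.302, 0.953, -0.008], [0.953, 0.302, 0.001], [0.004, -0.008, -1.0]] [-1.74938433e-01 -5.78125715e-02  1.86793733e+00  1.76112606e-06
  1.34003951e+00 -4.81455007e-01]
top cam [0.46214982 0.02621153 0.80272727]
tip [388.51754951 241.74291826] [210.82322927 220.7474408 ]
xp [381.44873679 244.02846757] [189.07303627 227.77990021]
xm [395.59144386 239.45602543] [232.58905802 213.71084749]
yp [385.38663214 232.55986189] [201.18963735 192.49188275]
ym [391.66893116 250.98106108] [220.51978819 249.17249564]
body [392.29322781 234.50518594] [222.44070095 198.47749521]
scene cam [0.90070238 0.2833506  0.8022959 ]
tip [307.04918672 207.35275629] [237.07442069 238.00848088]
xp [313.10094264 209.30191669] [255.69520812 244.0058975 ]
xm [301.02472331 205.41205279] [218.53761017 232.0370855 ]
yp [303.84567412 214.07156166] [227.21745884 258.68172818]
ym [310.20163779 200.74011816] [246.77427011 217.66190203]
body [305.95552824 181.248832  ] [233.70931765 157.68871385]
```

Run:
```python
from h import *
from station import ctrl
f=lambda p,o:np.array(p)*130/400+o
print(tri(f((270,325),(320,170)),f((215,210),(230,130))))
for z in(.1,.115,.13,.15):print(z,atz("top",f((275,310),(320,170)),z),atz("scene",f((218,205),(230,130)),z))
I=[]
for n,(x,y) in(("scene",(220,90)),("top",(330,190))):
    d=ctrl.get_image(n); I.append(cv2.resize(d["img"][y:y+120,x:x+120,::-1],(400,400),interpolation=cv2.INTER_CUBIC))
I=np.hstack(I); I=cv2.convertScaleAbs(255*(I/255.)**.5)
cv2.imwrite("pics/h2.png",I)
```

```text
[ 0.50494633 -0.06262448  0.05540894]
0.1 [ 0.50484434 -0.05262419  0.1       ] [ 0.52898751 -0.05058683  0.1       ]
0.115 [ 0.503933   -0.05094141  0.115     ] [ 0.53692679 -0.04345443  0.115     ]
0.13 [ 0.50302167 -0.04925863  0.13      ] [ 0.54486607 -0.03632202  0.13      ]
0.15 [ 0.50180656 -0.04701492  0.15      ] [ 0.55545178 -0.02681214  0.15      ]
```

View pics/h2.png

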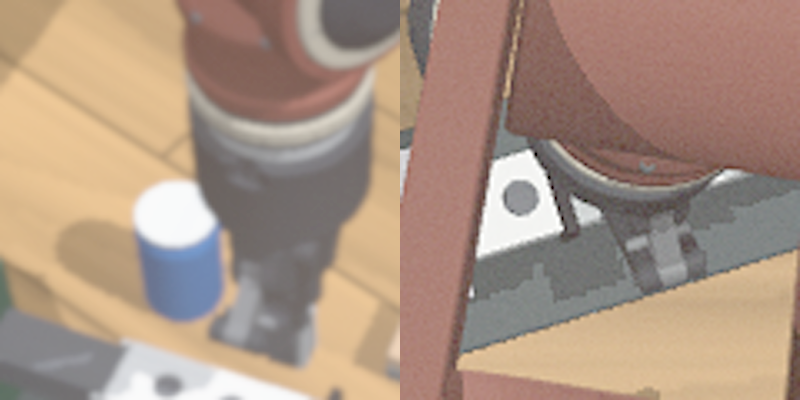

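Run:
```python
from h import *
from station import ctrl
o=ctrl.get_obs();p=o["tool_pos"];R=cv2.Rodrigues(o["tool_rot"])[0]
d=ctrl.get_image("scene");K=np.array([[d["fx"],0,d["cx"]],[0,d["fy"],d["cy"]],[0,0,1]])
print(d["rvec"],d["tvec"])
pr=lambda x:cv2.projectPoints(np.array(x,float),d["rvec"],d["tvec"],K,np.array([d["k1"],0,0,0]))[0][0,0]
print("base",pr((0,0,0)))
im=d["img"][0:280,200:573,::-1].copy();s=2.14
im=cv2.resize(im,None,fx=s,fy=s,interpolation=cv2.INTER_CUBIC)
im=cv2.convertScaleAbs(255*(im/255.)**.6)
def dot(x,c):
    u=(pr(x)-(200,0))*s;cv2.circle(im,tuple(int(v) for v in u),3,c,-1)
dot((0,0,0),(255,0,0))
for z in(.019,0,-.054,-.1,-.15):dot(p+R@(0,0,z),(0,255,0))
for l in((.011,0,.019),(-.011,0,.019)):dot(p+R@l,(0,0,255))
for l in((0,.0145,.019),(0,-.0145,.019)):dot(p+R@l,(255,255,0))
cv2.imwrite("pics/h3.png",im)
```

```text
[ 1.22697362  2.55165355 -0.67322944] [ 0.33219092 -0.36462548  1.13663033]
base [465.21253868  86.70062453]
```

View pics/h3.png

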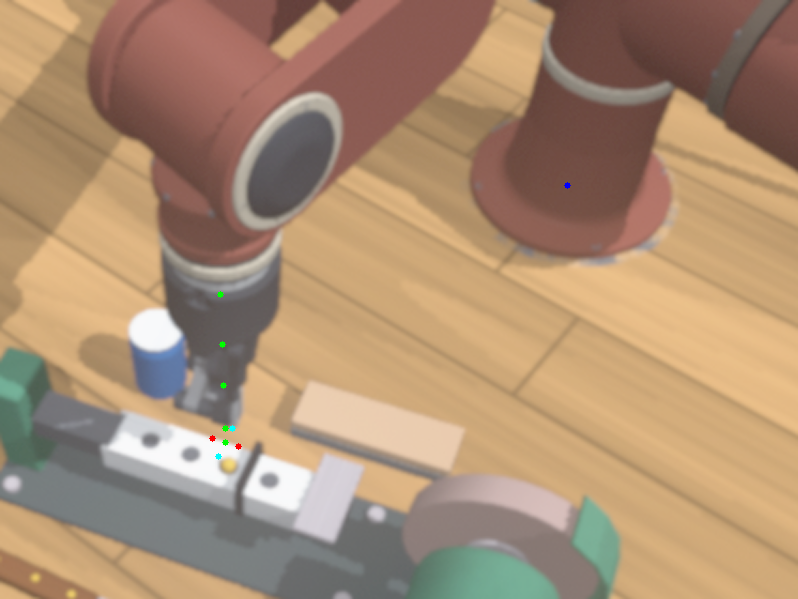

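The picture shows the base dot sitting correctly on the robot. The fingers end at about (208,410), up and left of the predicted tip at (225,442), as if the gripper leans away. I'll raise it and open the fingers to see the real geometry.

servo_tool(increments=[[[0,0,0,-5,0],[4,0,0,-8,0],[8.5,0,0,-8,0],[8.5,0,0,-8,0],[8.5,0,0,-8,0]]])

```text
t: 3.75
tool_pos: [0.5502, -0.0218, 0.2183]
tool_rot: [1.858, 2.533, 0.0]
contact_force: [0.1, 0.7, -0.1]
opening: 0.0577
grip_force: 0.0
```

servo_tool(increments=[[[8.5,0,0,0,0],[8.5,0,0,0,0],[8.5,0,0,0,0]]])

```text
t: 4.05
tool_pos: [0.55, -0.0218, 0.2173]
tool_rot: [-1.857, -2.532, 0.001]
contact_force: [-0.3, -0.0, 0.4]
opening: 0.0851
grip_force: 0.0
```

```bash
cat >> h.py <<'E'
def look(name,crops,g=.6,dots=[]):
    from station import ctrl
    I=[]
    for n,(x,y,w,h) in crops:
        d=ctrl.get_image(n);s=600/h if w<=h else 400/w
        s=400/w
        im=cv2.resize(d["img"][y:y+h,x:x+w,::-1],None,fx=s,fy=s,interpolation=cv2.INTER_CUBIC)
        im=cv2.convertScaleAbs(255*(im/255.)**g)
        K=np.array([[d["fx"],0,d["cx"]],[0,d["fy"],d["cy"]],[0,0,1]])
        for P,c in dots:
            u=cv2.projectPoints(np.array(P,float),d["rvec"],d["tvec"],K,np.array([d["k1"],0,0,0]))[0][0,0]
            u=(u-(x,y))*s;cv2.circle(im,tuple(int(v) for v in u),2,c,-1)
        I.append(im)
    cv2.imwrite("pics/"+name,np.hstack(I))
E
python3 - <<'E'
from h import *
from station import ctrl
o=ctrl.get_obs();p=o["tool_pos"];R=cv2.Rodrigues(o["tool_rot"])[0];print(p,o["tool_rot"],o["opening"])
G=(0,255,0)
dots=[(p+R@(0,0,z),G) for z in(.006,-.054)]+[(p+R@(0,y,.006),(0,0,255)) for y in(.0425,-.0425)]
look("o1.png",[("scene",(220,40,160,180)),("top",(330,160,160,180))],.6,dots)
E
```

```text
[ 0.54996752 -0.02181318  0.21727415] [-1.85719673e+00 -2.53209204e+00  1.17096362e-03] 0.08507453779715551
```

View pics/o1.png

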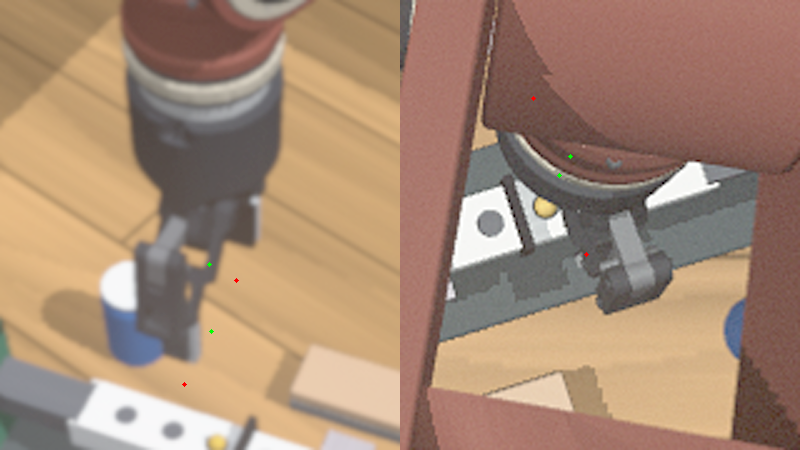

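Run:
```python
from h import *
f=lambda p,o:np.array(p)/2.5+o
S=(220,40);T=(330,160)
print("rim",tri(f((195,148),T),f((207,75),S)))
# knuckle of the near-robot finger: top (220..270, 265), scene back finger knuckle
for z in(.2,.22,.24,.26,.28):print(z,"top knuckle bottom mid",atz("top",f((237,300),T),z),"axis-ish body in scene",atz("scene",f((205,180),S),z),
 "back tip",atz("scene",f((242,240),S),z)," front tip",atz("scene",f((180,355),S),z))
```

```text
rim [ 0.53592473 -0.0242822   0.39146226]
0.2 top knuckle bottom mid [ 0.48682642 -0.06066684  0.2       ] axis-ish body in scene [ 0.44778931 -0.11180414  0.2       ] back tip [ 0.47340067 -0.05947738  0.2       ]  front tip [ 0.56941415 -0.03097581  0.2       ]
0.22 top knuckle bottom mid [ 0.48600759 -0.057784    0.22      ] axis-ish body in scene [ 0.46282886 -0.09868253  0.22      ] back tip [ 0.48758976 -0.04809334  0.22      ]  front tip [ 0.58041499 -0.0205382   0.22      ]
0.24 top knuckle bottom mid [ 0.48518876 -0.05490116  0.24      ] axis-ish body in scene [ 0.47786841 -0.08556091  0.24      ] back tip [ 0.50177886 -0.0367093   0.24      ]  front tip [ 0.59141584 -0.0101006   0.24      ]
0.26 top knuckle bottom mid [ 0.48436992 -0.05201832  0.26      ] axis-ish body in scene [ 0.49290797 -0.0724393   0.26      ] back tip [ 0.51596795 -0.02532526  0.26      ]  front tip [6.02416684e-01 3.37010306e-04 2.60000000e-01]
0.28 top knuckle bottom mid [ 0.48355109 -0.04913548  0.28      ] axis-ish body in scene [ 0.50794752 -0.05931768  0.28      ] back tip [ 0.53015705 -0.01394123  0.28      ]  front tip [0.61341753 0.01077462 0.28      ]
```

Both open tips match the reported position sideways, but only if they sit about 30 mm higher than reported. The lateral pose is therefore fine and the height is unsure, so I'll close and descend by feel.

servo_tool(increments=[[[0,0,0,2,0],[0,0,0,5,0],[0,0,0,8,0],[0,0,0,8.6,0],[0,0,0,8.6,0]]])

```text
t: 4.65
tool_pos: [0.5495, -0.0217, 0.1309]
tool_rot: [-1.857, -2.531, 0.002]
contact_force: [0.6, -0.9, 1.2]
opening: 0.0117
grip_force: 0.0
```

servo_tool(increments=[[[0,0,0,0,0],[0,0,0,0.2,0],[0,0,0,0.4,0],[0,0,0,0.6,0],[0,0,0,0.8,0]]])

```text
t: 5.15
tool_pos: [0.5506, -0.0219, 0.1245]
tool_rot: [1.858, 2.533, 0.0]
contact_force: [0.7, 1.0, -0.2]
opening: 0.0005
grip_force: 0.0
```

servo_tool(increments=[[[0,0,0,0.15,0],[0,0,0,0.3,0],[0,0,0,0.45,0],[0,0,0,0.6,0],[0,0,0,0.6,0]]])

```text
t: 5.65
tool_pos: [0.5502, -0.0218, 0.1178]
tool_rot: [-1.858, -2.533, 0.0]
contact_force: [0.7, -0.3, 0.3]
opening: 0.0
grip_force: 0.0
```

servo_tool(increments=[[[0,0,0,0.1,0],[0,0,0,0.2,0],[0,0,0,0.3,0],[0,0,0,0.4,0],[0,0,0,0.4,0]]])

```text
t: 6.15
tool_pos: [0.5502, -0.0218, 0.114]
tool_rot: [-1.858, -2.533, 0.0]
contact_force: [0.0, 0.4, 0.1]
opening: -0.0004
grip_force: 0.0
```

servo_tool(increments=[[[0,0,0,0.1,0],[0,0,0,0.2,0],[0,0,0,0.3,0],[0,0,0,0.3,0]]])

```text
t: 6.55
tool_pos: [0.5502, -0.0218, 0.111]
tool_rot: [-1.858, -2.533, 0.0]
contact_force: [-0.3, 0.4, -0.5]
opening: 0.0002
grip_force: 0.0
```

servo_tool(increments=[[[0,0,0,0.15,0],[0,0,0,0.3,0],[0,0,0,0.4,0],[0,0,0,0.5,0],[0,0,0,0.5,0]]])

```text
t: 7.05
tool_pos: [0.5502, -0.0218, 0.106]
tool_rot: [-1.858, -2.533, 0.0]
contact_force: [0.4, -0.3, 0.0]
opening: -0.0005
grip_force: 0.0
```

servo_tool(increments=[[[0,0,0,0.15,0],[0,0,0,0.3,0],[0,0,0,0.4,0],[0,0,0,0.5,0],[0,0,0,0.5,0]]])

```text
t: 7.55
tool_pos: [0.5502, -0.0218, 0.101]
tool_rot: [-1.858, -2.533, 0.0]
contact_force: [0.2, 0.1, -1.2]
opening: 0.0004
grip_force: 0.0
```

Run:
```python
from h import *
from station import ctrl
o=ctrl.get_obs();p=o["tool_pos"];R=cv2.Rodrigues(o["tool_rot"])[0];print(p,o["contact_force"])
dots=[(p+R@(0,0,z),(0,255,0)) for z in(.019,-.011)]+[(p+R@(x,0,-.011),(0,0,255)) for x in(.011,-.011)]+[((.550,-.0213,.0945),(255,0,0))]
look("o2.png",[("scene",(250,120,110,120)),("top",(340,180,110,120))],.6,dots)
```

```text
[ 0.55022278 -0.02183205  0.10096706] [ 0.18031581  0.06762769 -1.20612377]
```

View pics/o2.png

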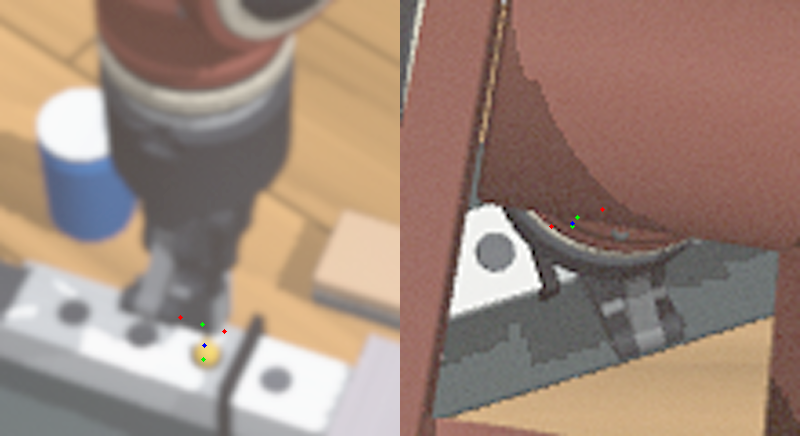

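The picture still shows the tip bottom at (205,325), above and left of the button at (206,352), although the reported tip height is already below the sleeve's top. I'll calibrate the real finger position from known motion: raise, shift along the tube in steps, and track features.

servo_tool(increments=[[[0,0,0,-3,0],[0,0,0,-7,0],[0,0,0,-8,0],[0,0,0,-8,0],[0,0,0,-8,0]]])

```text
t: 8.15
tool_pos: [0.5498, -0.0218, 0.1801]
tool_rot: [-1.857, -2.532, 0.001]
contact_force: [-0.6, 0.7, -0.8]
opening: 0.0003
grip_force: 0.0
```

```bash
cat > snap.py <<'E'
import sys,pickle
from station import ctrl
o=ctrl.get_obs();pickle.dump((o,ctrl.get_image("scene")["img"],ctrl.get_image("top")["img"]),open(f"f{sys.argv[1]}.pkl","wb"));print(o["tool_pos"],o["t"])
E
python3 snap.py 0
```

```text
[ 0.54983912 -0.0217966   0.18011   ] 8.15
```

servo_tool(increments=[[[0,-0.8,0,0,0],[0,-1.5,0,0,0],[0,-1.5,0,0,0]]])

```text
t: 8.55
tool_pos: [0.5549, -0.0372, 0.1805]
tool_rot: [-1.859, -2.531, 0.001]
contact_force: [-0.4, -1.8, 0.2]
opening: 0.0002
grip_force: 0.0
```

```bash
python3 snap.py 1
```

```text
[ 0.55487865 -0.03716379  0.18052717] 8.55
```

servo_tool(increments=[[[0,-0.8,0,0,0],[0,-1.5,0,0,0],[0,-1.5,0,0,0]]])

```text
t: 8.95
tool_pos: [0.5597, -0.0514, 0.1813]
tool_rot: [1.859, 2.532, -0.0]
contact_force: [-1.0, -0.1, -0.4]
opening: -0.0
grip_force: 0.0
```

```bash
python3 snap.py 2
```

```text
[ 0.55969278 -0.0513852   0.18133661] 8.95
```

servo_tool(increments=[[[0,-0.8,0,0,0],[0,-1.5,0,0,0],[0,-1.5,0,0,0]]])

```text
t: 9.35
tool_pos: [0.5642, -0.0657, 0.1813]
tool_rot: [1.859, 2.532, -0.0]
contact_force: [0.5, 1.2, -0.5]
opening: -0.0001
grip_force: 0.0
```

```bash
python3 snap.py 3
```

```text
[ 0.5641605  -0.06566992  0.18125016] 9.35
```

servo_tool(increments=[[[0,-0.8,0,0,0],[0,-1.5,0,0,0],[0,-1.5,0,0,0]]])

```text
t: 9.75
tool_pos: [0.5687, -0.08, 0.1812]
tool_rot: [1.859, 2.532, -0.0]
contact_force: [-0.2, -0.3, -0.3]
opening: 0.0003
grip_force: 0.0
```

```bash
python3 snap.py 4
cat > track.py <<'E'
from h import *
from scipy.optimize import least_squares
F=[pickle.load(open(f"f{i}.pkl","rb")) for i in range(5)]
R=cv2.Rodrigues(F[0][0]["tool_rot"])[0];p=np.array([f[0]["tool_pos"] for f in F])
for k,n in((1,"scene"),(2,"top")):
    d=D[n];K=np.array([[d["fx"],0,d["cx"]],[0,d["fy"],d["cy"]],[0,0,1]]);dist=np.array([d["k1"],0,0,0])
    g=[cv2.resize(cv2.cvtColor(f[k],cv2.COLOR_RGB2GRAY),None,fx=3,fy=3,interpolation=cv2.INTER_CUBIC) for f in F]
    pr=lambda X:cv2.projectPoints(np.atleast_2d(X),d["rvec"],d["tvec"],K,dist)[0][:,0]
    c=pr(p[0])[0];m=np.zeros_like(g[0]);cv2.circle(m,tuple(int(3*v) for v in c),3*60,255,-1)
    P=cv2.goodFeaturesToTrack(g[0],250,.003,5,mask=m);tr=[P];ok=np.ones(len(P),bool)
    for i in range(4):
        q,s,_=cv2.calcOpticalFlowPyrLK(g[i],g[i+1],tr[-1],None,winSize=(31,31),maxLevel=4);ok&=s[:,0]==1;tr.append(q)
    tr=np.array(tr)[:,:,0]/3-1/3
    out=[]
    for j in np.where(ok)[0]:
        u=tr[:,j]
        if np.linalg.norm(u[4]-u[0])<12: continue
        r=least_squares(lambda l:(pr(p+R@l)-u).ravel(),np.zeros(3))
        e=np.sqrt(np.mean(r.fun**2))
        if e<.35: out.append((*(r.x*1e3),*u[0],e))
    out=np.array(sorted(out,key=lambda a:-a[2]))
    print(n,"proj tcp",c,len(out));print(out[:26].round(1))
E
python3 track.py
```

```text
[ 0.56866793 -0.07998021  0.18123648] 9.75
scene proj tcp [305.04830982 184.84650342] 14
[[ 8.000e+00  3.600e+00 -4.300e+01  3.083e+02  1.713e+02  3.000e-01]
 [ 1.160e+01 -2.480e+01 -5.900e+01  3.177e+02  1.507e+02  2.000e-01]
 [ 1.100e+01 -2.090e+01 -5.900e+01  3.163e+02  1.523e+02  1.000e-01]
 [ 1.320e+01 -3.160e+01 -6.070e+01  3.203e+02  1.470e+02  2.000e-01]
 [ 1.180e+01  4.620e+01 -1.047e+02  2.987e+02  1.663e+02  0.000e+00]
 [-2.500e+00  5.750e+01 -1.063e+02  2.853e+02  1.687e+02  2.000e-01]
 [ 9.500e+00  4.930e+01 -1.093e+02  2.960e+02  1.653e+02  0.000e+00]
 [ 9.000e+00  4.580e+01 -1.106e+02  2.967e+02  1.627e+02  0.000e+00]
 [ 7.000e+00  5.240e+01 -1.112e+02  2.933e+02  1.657e+02  1.000e-01]
 [ 7.100e+00  4.910e+01 -1.122e+02  2.943e+02  1.633e+02  0.000e+00]
 [-3.200e+00  3.390e+01 -1.191e+02  2.913e+02  1.493e+02  3.000e-01]
 [-5.800e+00  3.100e+01 -1.206e+02  2.903e+02  1.463e+02  3.000e-01]
 [-2.600e+00  3.290e+01 -1.218e+02  2.920e+02  1.473e+02  2.000e-01]
 [ 4.900e+00  4.480e+01 -1.222e+02  2.937e+02  1.553e+02  1.000e-01]]
top proj tcp [392.09492061 233.74690145] 32

[... 1094 characters left out ...]
.000e-01]
 [ 5.400e+00 -4.690e+01 -1.030e+02  4.080e+02  2.620e+02  1.000e-01]
 [ 4.400e+00 -5.730e+01 -1.043e+02  4.120e+02  2.700e+02  2.000e-01]
 [-4.700e+00 -5.390e+01 -1.045e+02  4.190e+02  2.650e+02  1.000e-01]
 [ 5.900e+00 -4.420e+01 -1.049e+02  4.070e+02  2.597e+02  1.000e-01]
 [ 3.500e+00 -5.890e+01 -1.050e+02  4.133e+02  2.710e+02  3.000e-01]
 [-1.170e+01 -4.640e+01 -1.054e+02  4.230e+02  2.567e+02  1.000e-01]
 [-5.900e+00 -5.140e+01 -1.057e+02  4.193e+02  2.623e+02  1.000e-01]
 [ 3.700e+00 -5.440e+01 -1.058e+02  4.120e+02  2.677e+02  1.000e-01]
 [ 5.600e+00 -4.170e+01 -1.064e+02  4.067e+02  2.573e+02  1.000e-01]
 [-5.900e+00 -4.630e+01 -1.068e+02  4.180e+02  2.580e+02  1.000e-01]]
```

Tracking shows the knuckles symmetric about the tool axis (y ≈ ±50 mm), so the lateral pose is right and the gripper simply reaches about 30 mm less far. I'll go back above the button and descend by feel.

servo_tool(increments=[[[0,3,0,0,0],[0,5.9,0,2,0],[0,5.9,0,5,0],[0,5.9,0,7.6,0],[0,5.9,0,8,0]]])

```text
t: 10.35
tool_pos: [0.5478, -0.0219, 0.0973]
tool_rot: [-1.853, -2.529, 0.005]
contact_force: [-0.8, -0.6, 0.4]
opening: -0.0001
grip_force: 0.0
```

servo_tool(increments=[[[0,0,0,0.2,0],[0,0,0,0.4,0],[0,0,0,0.6,0],[0,0,0,0.8,0],[0,0,0,0.8,0]]])

```text
t: 10.85
tool_pos: [0.551, -0.0229, 0.0936]
tool_rot: [1.858, 2.533, 0.0]
contact_force: [-0.6, -0.2, -1.0]
opening: -0.0001
grip_force: 0.0
```

servo_tool(increments=[[[0,0,0,0.15,0],[0,0,0,0.3,0],[0,0,0,0.45,0],[0,0,0,0.5,0],[0,0,0,0.5,0]]])

```text
t: 11.35
tool_pos: [0.5505, -0.0228, 0.088]
tool_rot: [-1.858, -2.533, 0.0]
contact_force: [0.6, -0.2, -0.2]
opening: -0.0
grip_force: 0.0
```

servo_tool(increments=[[[0,0,0,0.1,0],[0,0,0,0.2,0],[0,0,0,0.3,0],[0,0,0,0.3,0]]])

```text
t: 11.75
tool_pos: [0.5505, -0.0228, 0.085]
tool_rot: [-1.858, -2.533, 0.0]
contact_force: [0.8, 0.4, -0.2]
opening: 0.0001
grip_force: 0.0
```

servo_tool(increments=[[[0,0,0,0.1,0],[0,0,0,0.2,0],[0,0,0,0.3,0],[0,0,0,0.3,0]]])

```text
t: 12.15
tool_pos: [0.5505, -0.0228, 0.082]
tool_rot: [-1.858, -2.533, 0.0]
contact_force: [0.1, 0.5, -0.7]
opening: -0.0
grip_force: 0.0
```

```bash
cat > btn.py <<'E'
from h import *
from station import ctrl
im=ctrl.get_image("scene")["img"];h=cv2.cvtColor(im,cv2.COLOR_RGB2HSV)
def yel(im):
    h=cv2.cvtColor(im,cv2.COLOR_RGB2HSV)[195:235,280:330]
    m=(h[...,0]>15)&(h[...,0]<32)&(h[...,1]>120)&(h[...,2]>70)
    ys,xs=np.where(m);return m.sum(),(xs.mean()+280,ys.mean()+195,ys.min()+195,ys.max()+195) if m.any() else 0
print("start",yel(D["scene"]["img"]),"now",yel(im))
# dark gripper column profile around the axis
for c in range(290,326,3):print(c,[int(v) for v in cv2.cvtColor(im,cv2.COLOR_RGB2GRAY)[186:232:2,c]])
E
python3 btn.py
```

```text
start (np.int64(32), (np.float64(306.40625), np.float64(217.15625), np.int64(214), np.int64(220))) now (np.int64(10), (np.float64(307.0), np.float64(217.0), np.int64(200), np.int64(220)))
290 [51, 58, 56, 54, 58, 95, 128, 130, 119, 107, 110, 117, 116, 95, 84, 174, 238, 246, 230, 148, 133, 132, 125]
293 [44, 44, 61, 76, 82, 95, 109, 111, 111, 110, 109, 106, 102, 81, 70, 156, 215, 244, 242, 184, 136, 132, 130]
296 [44, 45, 50, 66, 66, 73, 90, 94, 89, 86, 89, 72, 64, 64, 57, 107, 186, 230, 245, 226, 146, 133, 131]
299 [46, 47, 51, 56, 56, 54, 49, 49, 58, 68, 101, 86, 57, 57, 53, 111, 202, 230, 245, 242, 185, 129, 122]
302 [47, 52, 52, 52, 52, 51, 47, 45, 53, 60, 68, 65, 53, 51, 51, 73, 150, 220, 244, 246, 227, 137, 122]
305 [48, 49, 50, 49, 50, 49, 48, 45, 47, 54, 53, 51, 52, 53, 51, 50, 91, 127, 210, 224, 196, 148, 124]
308 [55, 55, 47, 45, 45, 44, 45, 45, 44, 47, 48, 63, 87, 87, 86, 88, 114, 126, 174, 184, 174, 155, 116]
311 [60, 60, 50, 46, 48, 50, 49, 61, 99, 88, 91, 106, 112, 116, 136, 151, 148, 154, 140, 97, 63, 52, 48]
314 [49, 50, 49, 60, 75, 83, 96, 130, 155, 155, 153, 150, 169, 178, 171, 141, 95, 63, 54, 64, 100, 164, 188]
317 [57, 68, 109, 141, 153, 162, 162, 160, 161, 161, 155, 139, 114, 93, 63, 54, 65, 110, 178, 230, 243, 246, 244]
320 [145, 149, 154, 154, 152, 160, 164, 163, 161, 156, 107, 58, 53, 67, 113, 179, 229, 242, 237, 229, 238, 245, 246]
323 [159, 159, 156, 155, 153, 155, 163, 165, 164, 161, 148, 131, 126, 170, 241, 246, 246, 225, 132, 104, 126, 227, 246]
```

servo_tool(increments=[[[0,0,0,0.1,0],[0,0,0,0.2,0],[0,0,0,0.3,0],[0,0,0,0.3,0]]])

```text
t: 12.6
tool_pos: [0.5509, -0.0228, 0.0796]
tool_rot: [1.858, 2.533, 0.0]
contact_force: [-1.5, 1.2, 2.5]
opening: -0.0002
grip_force: 1.4
```

servo_tool(increments=[[[0,0,0,0.1,0],[0,0,0,0.2,0],[0,0,0,0.3,0],[0,0,0,0.3,0]]])

```text
t: 13.0
tool_pos: [0.5509, -0.0229, 0.0763]
tool_rot: [1.858, 2.533, 0.0]
contact_force: [-1.2, -0.2, 4.1]
opening: -0.0
grip_force: 1.9
```

Contact with the button spring: 2.5 N, then 4.1 N. I'll keep pressing to flush.

servo_tool(increments=[[[0,0,0,0.1,0],[0,0,0,0.2,0],[0,0,0,0.3,0],[0,0,0,0.3,0]]])

```text
t: 13.4
tool_pos: [0.5508, -0.0228, 0.0732]
tool_rot: [1.858, 2.533, 0.0]
contact_force: [-0.9, 0.2, 4.6]
opening: 0.0002
grip_force: 2.4
```

servo_tool(increments=[[[0,0,0,0.05,0],[0,0,0,0.1,0],[0,0,0,0.1,0]]])

```text
t: 13.7
tool_pos: [0.5508, -0.0228, 0.0724]
tool_rot: [1.858, 2.533, 0.0]
contact_force: [-0.5, 0.2, 5.5]
opening: -0.0002
grip_force: 2.6
```

servo_tool(increments=[[[0,0,0,0.05,0],[0,0,0,0.05,0],[0,0,0,0.05,0]]])

```text
t: 14.0
tool_pos: [0.5509, -0.0229, 0.072]
tool_rot: [1.858, 2.533, 0.0]
contact_force: [-0.8, 0.9, 5.6]
opening: -0.0001
grip_force: 2.7
```

servo_tool(increments=[[[0,0,0,0.05,0],[0,0,0,0.05,0],[0,0,0,0.05,0]]])

```text
t: 14.3
tool_pos: [0.5509, -0.0228, 0.0715]
tool_rot: [1.858, 2.533, 0.0]
contact_force: [-2.0, 0.4, 5.3]
opening: -0.0001
grip_force: 2.7
```

servo_tool(increments=[[[0,0,0,0.03,0],[0,0,0,0.03,0],[0,0,0,0.03,0]]])

```text
t: 14.6
tool_pos: [0.5509, -0.0228, 0.0713]
tool_rot: [1.858, 2.533, 0.0]
contact_force: [-1.6, 0.4, 6.7]
opening: -0.0001
grip_force: 3.0
```

servo_tool(increments=[[[0,0,0,0.03,0],[0,0,0,0.03,0],[0,0,0,0.03,0]]])

```text
t: 14.9
tool_pos: [0.5509, -0.0229, 0.0712]
tool_rot: [1.858, 2.533, 0.0]
contact_force: [-1.7, -0.1, 7.5]
opening: 0.0
grip_force: 3.5
```

servo_tool(increments=[[[0,0.1,0,0,0],[0,0.2,0,0,0],[0,0.3,0,0,0],[0,0.3,0,0,0]]])

```text
t: 15.3
tool_pos: [0.5508, -0.021, 0.0715]
tool_rot: [1.856, 2.531, -0.001]
contact_force: [-0.6, -2.8, 5.3]
opening: 0.0002
grip_force: 2.7
```

servo_tool(increments=[[[0,0.1,0,0,0],[0,0.2,0,0,0],[0,0.2,0,0,0]]])

```text
t: 15.6
tool_pos: [0.5505, -0.019, 0.0716]
tool_rot: [1.856, 2.53, 0.0]
contact_force: [0.5, -2.1, 4.9]
opening: 0.0001
grip_force: 2.7
```

servo_tool(increments=[[[0,0.1,0,0,0],[0,0.2,0,0,0],[0,0.2,0,0,0]]])

```text
t: 15.9
tool_pos: [0.55, -0.0175, 0.0717]
tool_rot: [1.855, 2.53, -0.0]
contact_force: [2.1, -4.5, 5.1]
opening: 0.0003
grip_force: 3.3
```

servo_tool(increments=[[[0,0,0,0.05,0],[0,0.1,0,0.05,0],[0,0.1,0,0.05,0]]])

```text
t: 16.2
tool_pos: [0.5498, -0.0165, 0.0714]
tool_rot: [1.855, 2.53, -0.0]
contact_force: [-0.1, -4.7, 7.1]
opening: 0.0001
grip_force: 3.9
```

servo_tool(increments=[[[0,0.1,0,0,0],[0,0.1,0,0,0]]])

```text
t: 16.4
tool_pos: [0.5494, -0.0154, 0.0715]
tool_rot: [1.855, 2.53, 0.0]
contact_force: [0.7, -2.8, 5.7]
opening: -0.0004
grip_force: 4.1
```

servo_tool(increments=[[[0,0.1,0,0,0],[0,0.2,0,0,0],[0,0.2,0,0,0]]])

```text
t: 16.7
tool_pos: [0.5489, -0.0136, 0.0714]
tool_rot: [1.855, 2.53, -0.0]
contact_force: [0.8, -3.9, 6.0]
opening: -0.0002
grip_force: 3.9
```

servo_tool(increments=[[[0,0.1,0,0,0],[0,0.2,0,0,0],[0,0.2,0,0,0]]])

```text
t: 17.0
tool_pos: [0.5487, -0.013, 0.0714]
tool_rot: [1.854, 2.528, -0.003]
contact_force: [2.8, -8.6, 4.7]
opening: 0.0001
grip_force: 5.5
```

```bash
cat > col.py <<'E'
# sleeve slide: register the lit end patch (hole A..rest) in the top view against the start
from h import *
from station import ctrl
im=ctrl.get_image("top")["img"];g0=cv2.cvtColor(D["top"]["img"],cv2.COLOR_RGB2GRAY);g=cv2.cvtColor(im,cv2.COLOR_RGB2GRAY)
t=g0[240:258,357:374];r=cv2.matchTemplate(g[225:285,330:380],t,cv2.TM_CCOEFF_NORMED);_,v,_,l=cv2.minMaxLoc(r)
u=np.array(l)+(330,225);print("score",v,"shift px",u-(357,240),"mm",np.linalg.norm(atz("top",u,.0855)-atz("top",(357,240),.0855))*1e3)
o=ctrl.get_obs();print(o["tool_pos"],o["contact_force"],o["t"])
E
python3 col.py
```

```text
score 0.4553696811199188 shift px [-13  24] mm 42.43084824444005
[ 0.54867797 -0.01293941  0.07141552] [ 2.31369509 -8.4003238   5.48186576] 17.05
```

Now against the collar (about 9 N) with the button flush. I'll push in small steps.

servo_tool(increments=[[[0,0,0,0.05,0],[0,0.05,0,0.05,0],[0,0.1,0,0.05,0],[0,0.1,0,0.05,0]]])

```text
t: 17.45
tool_pos: [0.5486, -0.0127, 0.0714]
tool_rot: [1.853, 2.527, -0.004]
contact_force: [1.9, -10.6, 6.4]
opening: -0.0
grip_force: 6.6
```

servo_tool(increments=[[[0,0.05,0,0,0],[0,0.1,0,0,0],[0,0.1,0,0,0]]])

```text
t: 17.75
tool_pos: [0.5483, -0.0115, 0.0714]
tool_rot: [1.854, 2.527, -0.003]
contact_force: [0.9, -8.8, 6.9]
opening: 0.0
grip_force: 6.1
```

servo_tool(increments=[[[0,0.05,0,0,0],[0,0.1,0,0,0],[0,0.1,0,0,0]]])

```text
t: 18.05
tool_pos: [0.5475, -0.0091, 0.0713]
tool_rot: [1.856, 2.529, -0.0]
contact_force: [-0.7, -4.7, 8.4]
opening: 0.0001
grip_force: 4.8
```

servo_tool(increments=[[[0,0.05,0,0,0],[0,0.1,0,0,0],[0,0.1,0,0,0]]])

```text
t: 18.35
tool_pos: [0.5472, -0.0081, 0.0713]
tool_rot: [1.855, 2.529, -0.0]
contact_force: [0.1, -5.1, 8.5]
opening: 0.0001
grip_force: 4.9
```

Force dropped, and the sleeve has slid about 5 mm, so the button is trapped. I'll lift a little and push the collar on.

servo_tool(increments=[[[0,0,0,-0.1,0],[0,0.2,0,-0.2,0],[0,0.5,0,-0.2,0],[0,0.8,0,-0.2,0],[0,1.0,0,-0.2,0]]])

```text
t: 18.85
tool_pos: [0.5437, 0.0021, 0.0716]
tool_rot: [1.856, 2.53, 0.001]
contact_force: [4.1, -3.8, 0.2]
opening: 0.0001
grip_force: 2.6
```

servo_tool(increments=[[[0,0.3,0,0,0],[0,0.6,0,0,0],[0,0.9,0,0,0],[0,1.0,0,0,0],[0,1.0,0,0,0]]])

```text
t: 19.35
tool_pos: [0.5393, 0.0129, 0.0714]
tool_rot: [-1.857, -2.533, -0.0]
contact_force: [1.4, -0.4, 1.6]
opening: 0.0001
grip_force: 0.9
```

servo_tool(increments=[[[0,0,0,-0.1,0],[0,0.1,0,-0.1,0],[0,0.2,0,-0.1,0],[0,0.3,0,-0.1,0],[0,0.3,0,-0.1,0]]])

```text
t: 19.85
tool_pos: [0.5381, 0.015, 0.072]
tool_rot: [-1.858, -2.533, 0.002]
contact_force: [-0.1, -3.0, -3.0]
opening: -0.0
grip_force: 1.5
```

servo_tool(increments=[[[0,0.05,0,0,0],[0,0.1,0,0,0],[0,0.15,0,0,0],[0,0.15,0,0,0]]])

```text
t: 20.25
tool_pos: [0.538, 0.0153, 0.0721]
tool_rot: [1.857, 2.532, -0.004]
contact_force: [1.3, -8.4, -4.1]
opening: 0.0002
grip_force: 3.7
```

```bash
python3 btn.py | head -1
```

```text
start (np.int64(32), (np.float64(306.40625), np.float64(217.15625), np.int64(214), np.int64(220))) now (np.int64(22), (np.float64(306.0), np.float64(217.0), np.int64(215), np.int64(220)))
```

The force has risen and brass is visible again at the button's place. I'll back off, lift away and look.

servo_tool(increments=[[[0,-0.3,0,0,0],[0,-0.5,0,0,0],[0,-0.5,0,-1,0],[0,-0.5,0,-3,0],[0,-0.5,0,-6,0]]])

```text
t: 20.8
tool_pos: [0.5385, 0.0126, 0.1322]
tool_rot: [-1.856, -2.531, 0.002]
contact_force: [1.2, 0.1, -0.5]
opening: 0.0001
grip_force: 0.0
```

```bash
python3 btn.py | head -1
python3 - <<'E'
from h import *
look("end.png",[("scene",(250,150,110,110)),("top",(330,190,110,110))],.8)
E
```

```text
start (np.int64(32), (np.float64(306.40625), np.float64(217.15625), np.int64(214), np.int64(220))) now (np.int64(32), (np.float64(306.53125), np.float64(217.1875), np.int64(214), np.int64(220)))
```

View pics/end.png

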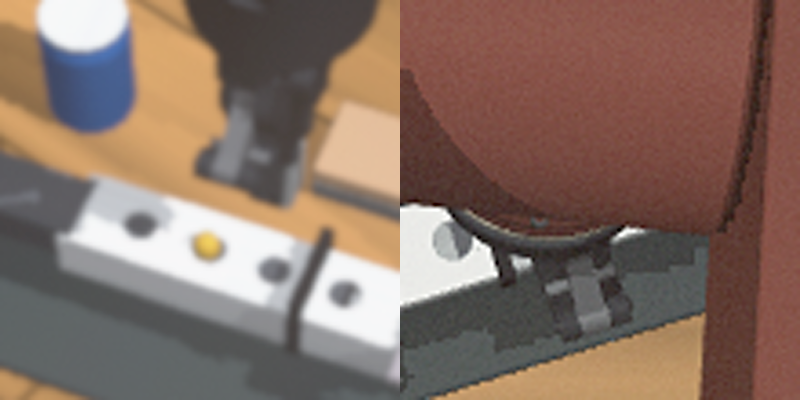

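The last picture shows the button at (208,244), fully out in the next hole. The empty first hole is at (273,270) and the collar is farther on. The yellow patch is identical to the start (32 px), and the fingers are clear.

```bash
python3 -c "
from station import ctrl
print(ctrl.finish_job())"
```

```text
the job is handed in; nothing more can be done
None
```

The sleeve now sits in the next hole towards the wheel, with the button sprung out as far as at the start by the camera, the gripper clear, and the job handed in at about 21 s. Measured contact forces at the end of each move stayed below about 13 N. No verdict came back.

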